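# Rock the sorter gate to the other chute and release the balls

## Robot

A 6-joint arm with a two-finger parallel gripper is mounted at the origin on the work surface. World frame = base frame: x ahead of the robot, y to its left, z up, the work surface at z = 0. Lengths are in mm, angles in rad, forces in N, time in s.
With the tool pointing down it reaches from about 275 to 725 mm from the base axis. Payload 15.9 kg.
Tool frame: the origin (TCP) lies where the fingers leave the gripper's body, on its centre line; the fingertips stand 73 mm ahead of it and the grasp point (between the pads) lies 54 mm ahead of it; z points along the fingers, y is the direction in which the jaws open and shut (so a half turn about z gives the same grasp; the last joint's range is limited). The gripper opens to 85 mm and grips with 20 to 120 N. Pads are 22 mm wide; open, the fingers measure 114 mm over their backs; the gripper's body (76 mm by 85 mm) begins 54 mm behind the grasp point. The pads swing forward as they close: fully open they stand 13 mm farther back than shut.
Start: joints at [1.325, 0.213, -0.034, 1.323, 0, 1.571], TCP at [121.661, 484.958, 303.906] pointing down, gripper open.
Joint ranges: [-2.98, 2.98], [-0.74, 1.72], [-1.14, 1.35], [-2.1, 2.04], [-1.57, 1.44], [-3.14, 3.14]. Speed limits (rad/s): [1.89, 1.89, 2.39, 2.57, 3.14, 3.14].

## Interface

Orientations are given as a unit quaternion [w, x, y, z].
In Python, from plant import arm gives the robot as it stands. The module is installed in compiled form; this text tells all that it offers.
- The arm moves only by the shell command python3 -m creep 'ROWS'. ROWS is JSON, a list of rows, each an object of numbers: "grip": the opening, from -1 (shut) to 1 (fully open), so that 0 is half open; "x", "y", "z": the shift along the world's x, y, z in m; "wx", "wy", "wz": the turn, a rotation vector about the world's x, y, z in rad. A call has exactly 8 rows; each row shifts and turns the commanded pose from where the row before left it; what a row does not reach is not made up. A row lasts 1/8 s, in which the tool goes at most 62.5 mm and 10.7 degrees, less where a joint would pass 70% of its speed; a pose out of reach is approached as far as the arm can. A call with a gripper value outside its range is refused whole. The fingers move at their own pace and stop on an object; the grip force is fixed at half the most. Time passes only in rows, so rows that do not move let the fingers close, or fill a call up. It gives the time, the measured TCP pose, the force and the opening at its end, in the units of the state.
- arm.sense(): the state, without advancing time (a new reading comes with each control period).
- arm.snapshot(name): name is "side" or "top" or "wrist"; returns a dict with "frame" (480x640x3 uint8, red, green, blue), "mtx" (3x3 intrinsics, pixels), "world_from_camera" (4x4, takes a point from camera to world coordinates); the wrist camera has in their place "tool_from_camera" (4x4, takes a point from camera to tool coordinates, whose origin is the TCP and whose axes are the flange's). Camera axes: x right, y up, looking along -z (the intrinsics and any distortion apply to the point x, -y, -z); pixel columns grow to the right and rows downward; lengths in mm; the calibration is good to about 2 mm. The wrist camera is an equidistant fisheye: a pixel r from the principal point sees the ray r / f radians off the axis. A picture is of the moment at which its call begins: read the wrist's pose just before it. There is no depth.
- arm.hand_in(): hands the job in, once; it reports no verdict.
The state is a dict: "t": time; "qpos": joint angles; "joint_vel": joint speeds; "joint_torque": joint torques, N m; "tool_pos": TCP position; "ee_rot": TCP orientation; "wrist_force": force on the tool from outside, world axes, zero at the start; "moment": the same for the moment, N m; "finger_gap": opening from 0.0 (shut) to 1.0 (fully open).
Only numpy, scipy, OpenCV 4.12 (cv2) and the standard library are available. Lean on these libraries where they do the work, as an engineer would, in place of code of your own. Each camera call takes 0.05 s, during which the arm holds its last target.

## Task

The seesaw gate of the wooden ball sorter is tipped towards one of its two trays. With the fingertips press its raised end down until the gate rocks over its pivot and rests fully tipped the other way; only then push the blue shutter post to the robot's left as far as it goes, so that the three wooden balls roll down into the tray on the newly lowered side. Do not touch the balls, do not pick anything up, and leave everything else on the bench where it is.

Things in the scene. Friction and masses are not known exactly. Their poses are not given: they have to be found in the camera images.
- stand: Plywood ball sorter, fixed. Origin on the bench under the gate's pivot; x away from the robot, up the feed channel; y to the robot's left, along the gate; yaw within 0.25 rad. Base 300 x 580 x 12 mm. Trays under both gate ends: inside x -45..45, |y| 135..275 mm, floor z 17, walls to z 62 (outer end 120) mm. Feed channel x 30..200 mm, 52 wide, wall tops z 195..220 mm, drops balls on mid-gate
- gate (a joint): Seesaw trough 330 x 66 mm, pivot along the stand's x at z = 120 mm, stops at -0.21 and 0.21 rad. Positive: left (+y) end up, balls run to the right tray; negative: the reverse. A 44 mm steel disc over the pivot, on a board to z = 223 mm, makes it over-centre: pressed past level by under 2 N at a pad, it falls to the other stop and stays there
- pad_left (a point): middle of the top of the orange press pad (50 x 50 x 6 mm) at the gate's left (+y) end, 58 mm to the robot's side of the gate's middle line, 150 mm left of the pivot; moves with the gate: about 160 mm above the bench when raised, 98 mm when lowered
- pad_right (a point): the same on the gate's right (-y) end
- shutter (a joint): Blue shutter sliding across the feed channel along the stand's +y: 0 closed (0 to 4 mm at the start), 0.06 m at its left stop, fully open; about 1 N of friction, stays where left. Balls pass only when it is open by about 50 mm
- shutter_post (a point): middle of the upright blue post (14 mm across, z = 225 to 275 mm) on top of the shutter plate, at the stand's x = 75 mm; push it towards the stand's +y. The balls pass below z = 215 mm
- ball1_center (a point): dark wooden ball 36 mm across (18 g), this point is its centre; at the start it waits in the feed channel behind the shutter
- ball2_center (a point): dark wooden ball 36 mm across (18 g), this point is its centre; at the start it waits in the feed channel behind the shutter
- ball3_center (a point): dark wooden ball 36 mm across (18 g), this point is its centre; at the start it waits in the feed channel behind the shutter
- weight_white: white press weight, 70 x 150 x 40 mm block with bar handle to 92 mm height, loose, leave alone; origin under its middle
- weight_green: green press weight, same shape, leave alone
- clamp1: red spring clamp lying flat, about 160 x 80 x 28 mm, leave alone
- clamp2: another red spring clamp, leave alone
- glue_jar: small jar, 54 mm across, 70 mm tall, standing on the sorter's base board behind the left tray, leave alone
- sanding_block: cork block 50 x 90 x 28 mm on the base board behind the right tray, leave alone
- mallet: hammer lying on the bench at the right, leave alone

How it is judged:
By the outcome, as a careful person would: the job done as asked, in the order asked, and still so for the second after the job is handed in, with the robot touching nothing.
It also fails if it takes over 45 s, if anything falls off the work surface, if the arm or the gripper's body presses on something with over 40 N, if the wrist force passes 120 N, or if a joint passes its speed limit or range.

## Working session

There is one attempt and no reset: what is moved stays moved. The work goes in short steps, Python scripts to look and compute and a shell command to move; the robot and the scene stay as the last step left them, time stands still between calls to the robot, and variables do not carry over. Pictures are saved under pics/ and viewed, and the job is handed in when it is done.

```bash
mkdir -p pics; cat > h.py <<'E'
import numpy as np, cv2
from plant import arm
def snap(n,f):
    s=arm.snapshot(n); cv2.imwrite('pics/'+f,s['frame'][:,:,::-1]); np.savez('pics/'+f+'.npz',**{k:v for k,v in s.items()}); return s
def ray(s,u,v):
    K=np.array(s['mtx']);T=np.array(s['world_from_camera'])
    d=np.array([(u-K[0,2])/K[0,0],-(v-K[1,2])/K[1,1],-1.]); d=T[:3,:3]@d
    return T[:3,3],d/np.linalg.norm(d)
def plane(s,u,v,z):
    o,d=ray(s,u,v); return o+d*(z-o[2])/d[2]
def tri(s1,p1,s2,p2):
    o1,d1=ray(s1,*p1);o2,d2=ray(s2,*p2)
    A=np.stack([d1,-d2],1);t=np.linalg.lstsq(A,o2-o1,rcond=None)[0]
    a=o1+d1*t[0];b=o2+d2*t[1];return (a+b)/2,np.linalg.norm(a-b)
def load(f): return dict(np.load('pics/'+f+'.npz',allow_pickle=True))
E
python3 - <<'E'
from h import *
for n in('side','top'):
    s=snap(n,n+'0.png'); print({k:np.round(v,2).tolist() for k,v in s.items() if k!='frame'})
print(arm.sense())
E
```

```text
{'mtx': [[511.94, 0.0, 325.22], [0.0, 511.94, 239.5], [0.0, 0.0, 1.0]], 'world_from_camera': [[0.79, 0.39, -0.47, -67.38], [-0.61, 0.48, -0.63, -856.42], [-0.02, 0.78, 0.62, 950.92], [0.0, 0.0, 0.0, 1.0]]}
{'mtx': [[500.29, 0.0, 324.94], [0.0, 500.29, 237.97], [0.0, 0.0, 1.0]], 'world_from_camera': [[-0.02, 0.99, -0.13, 369.03], [-1.0, -0.02, 0.01, -57.29], [0.01, 0.13, 0.99, 1514.12], [0.0, 0.0, 0.0, 1.0]]}
{'t': 0.1, 'qpos': array([ 1.32499966e+00,  2.13296820e-01, -3.49566502e-02,  1.32349706e+00,
       -7.77952855e-06,  1.57082951e+00]), 'joint_vel': array([ 0.00140223, -0.0008177 ,  0.00093436, -0.0002524 , -0.00124618,
       -0.00126663]), 'joint_torque': array([-1.09755576e-03, -6.87242460e+01,  4.87810242e+01,  1.20797762e-02,
       -1.41652295e-04, -3.22552182e-05]), 'tool_pos': array([121.6128132 , 484.75784221, 303.48642855]), 'ee_rot': array([-5.46190664e-05,  1.22605643e-01,  9.92455353e-01, -4.73979655e-04]), 'wrist_force': array([-0.29876372,  0.49487496, -0.09211815]), 'moment': array([0.000281  , 0.03883871, 0.00804039]), 'finger_gap': 0.998016082495423}
```

View pics/side0.png

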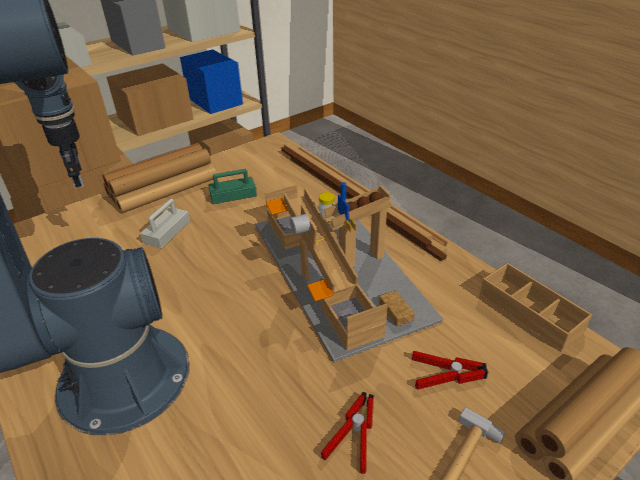

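View pics/top0.png

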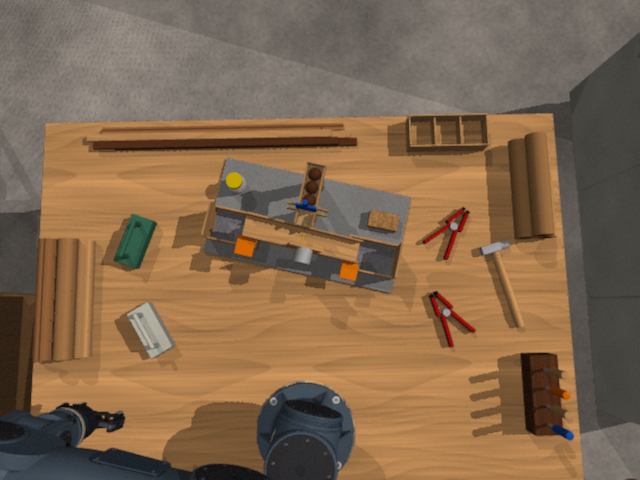

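The top view shows the orange pads near (245,246) and (349,271) and the blue post near (306,207). The side view has the pads near (277,206) and (320,290), and the post near (344,200). I'll triangulate these.

```bash
python3 - <<'E'
from h import *
S=load('side0.png');T=load('top0.png')
def comps(s,kind):
    hsv=cv2.cvtColor(s['frame'],cv2.COLOR_RGB2HSV)
    m=cv2.inRange(hsv,(8,200,150),(18,255,255)) if kind=='o' else cv2.inRange(hsv,(105,150,50),(125,255,255))
    n,l,st,c=cv2.connectedComponentsWithStats(m)
    for i in range(1,n):
        if st[i,4]>25: print(kind,st[i].tolist(),c[i].round(1).tolist())
for nm,s in(('S',S),('T',T)):
    print(nm); comps(s,'o'); comps(s,'b')
for nm,s,b in(('ss',S,(230,160,400,360)),('tt',T,(190,140,430,300))):
    f=s['frame'][b[1]:b[3],b[0]:b[2],::-1]; k=min(800/f.shape[1],600/f.shape[0]); print(nm,k)
    cv2.imwrite(f'pics/{nm}.png',cv2.resize(f,None,fx=k,fy=k,interpolation=cv2.INTER_CUBIC)[:600,:800])
E
```

```text
S
o [266, 198, 20, 17, 213] [275.4, 205.8]
o [308, 280, 26, 21, 323] [319.8, 290.2]
b [180, 50, 62, 64, 2871] [212.1, 80.3]
b [338, 183, 11, 38, 247] [342.8, 201.5]
T
o [234, 238, 21, 19, 282] [244.1, 247.1]
o [340, 263, 18, 18, 252] [348.7, 271.1]
o [563, 391, 7, 8, 46] [566.0, 394.8]
b [296, 199, 20, 13, 120] [305.7, 205.8]
b [553, 425, 20, 15, 146] [562.5, 431.7]
ss 3.0
tt 3.3333333333333335
```

View pics/ss.png

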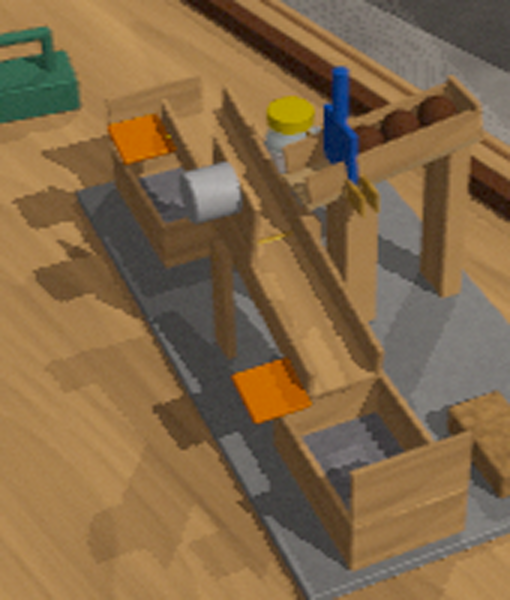

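View pics/tt.png

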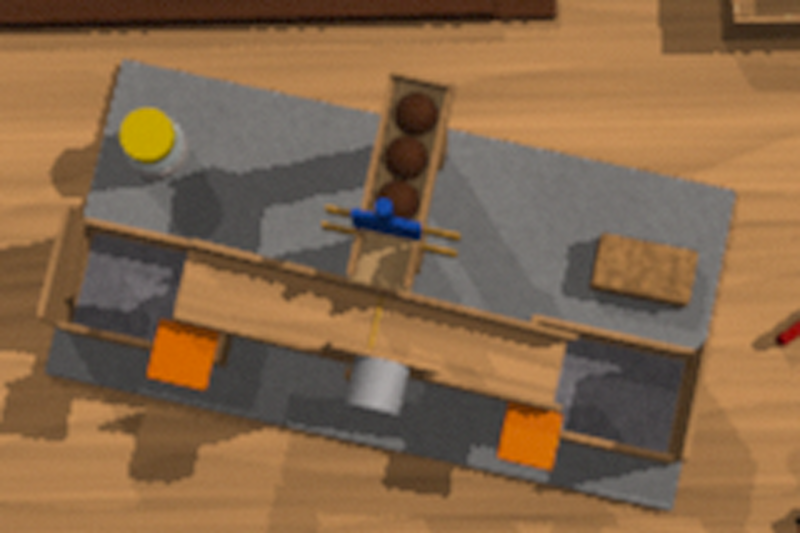

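```bash
python3 - <<'E'
from h import *
S=load('side0.png');T=load('top0.png')
L,e=tri(T,(244.1,247.1),S,(275.4,205.8));print('L',L,e)
R,e2=tri(T,(348.7,271.1),S,(319.8,290.2));print('R',R,e2)
P,e3=tri(T,(305,202),S,(343.5,184.5));print('Ptop',P,e3)
y=(L-R);yaw=np.arctan2(-y[0],y[1]);print('yaw pads',yaw)
# base corners at z=12, tt coords
c=[plane(T,190+u/3.333,140+v/3.333,12) for u,v in((122,62),(735,188),(672,508),(47,372))]
for p in c:print(p.round(1))
O=np.mean(c,0);print('O',O)
d=(c[0]-c[1])+(c[3]-c[2]);yaw=np.arctan2(-d[0],d[1]);print('yaw',yaw)
X=np.array([np.cos(yaw),np.sin(yaw),0]);Y=np.array([-np.sin(yaw),np.cos(yaw),0])
for p in(L,R,P):print((p-O)@X,(p-O)@Y,p[2])
for sx in (75,-58):print(sx,O+sx*X)
for sy in(150,-150):print(sy,O-58*X+sy*Y)
E
```

```text
L [524.05758615 151.46503448 154.33112589] 2.435650671478878
R [ 456.63448684 -136.06678075   91.59233421] 1.7744036156031047
Ptop [623.25243426 -20.36346914 267.66211874] 1.597209724490895
yaw pads -0.23032781814337627
[817.5 226.3  12. ]
[ 687.1 -336.8   12. ]
[ 395.9 -267.5   12. ]
[530.3 293.   12. ]
O [607.71098927 -21.24166075  12.        ]
yaw -0.23147840043213663
-121.0440311938551 148.90882090479198 154.33112589459586
-120.70422861287074 -146.42201666826998 91.5923342131594
14.925456205369972 4.420236417180325 267.66211873501777
75 [680.71061095 -38.44791645  12.        ]
-58 [551.25794851  -7.93548967  12.        ]
150 [585.67045991 138.06375368  12.        ]
-150 [ 516.84543711 -153.93473302   12.        ]
```

The pad triangulation gives stand yaw ≈ -0.23 and origin ≈ (547,-6). The left end is up, so I press pad_left. The jaw axis is already aligned with the stand's y. I'll shut the gripper and go above the left pad.

```bash
python3 -m creep '[{"grip":-1,"x":0.025,"y":-0.021},{"grip":-1,"x":0.025,"y":-0.021},{"grip":-1,"x":0.025,"y":-0.021},{"grip":-1,"x":0.025,"y":-0.021},{"grip":-1,"x":0.025,"y":-0.021},{"grip":-1,"x":0.025,"y":-0.021},{"grip":-1,"x":0.025,"y":-0.021},{"grip":-1,"x":0.025,"y":-0.021}]'; python3 -m creep '[{"grip":-1,"x":0.025,"y":-0.021},{"grip":-1,"x":0.025,"y":-0.021},{"grip":-1,"x":0.025,"y":-0.021},{"grip":-1,"x":0.025,"y":-0.021},{"grip":-1,"x":0.025,"y":-0.021},{"grip":-1,"x":0.025,"y":-0.021},{"grip":-1,"x":0.025,"y":-0.021},{"grip":-1,"x":0.025,"y":-0.021}]'
python3 - <<'E'
from h import *
print(arm.sense()['tool_pos'],arm.sense()['ee_rot'])
s=arm.snapshot('wrist');print({k:np.round(v,3).tolist() for k,v in s.items() if k!='frame'});cv2.imwrite('pics/w1.png',s['frame'][:,:,::-1])
snap('side','s1.png')
E
```

```text
[121.6128132  484.75784221 303.48642855] [-5.46190664e-05  1.22605643e-01  9.92455353e-01 -4.73979655e-04]
{'mtx': [[371.648, 0.0, 316.704], [0.0, 371.648, 243.03], [0.0, 0.0, 1.0]], 'tool_from_camera': [[-0.0, 0.954, 0.3, 77.528], [1.0, 0.0, 0.0, 1.162], [0.0, 0.3, -0.954, -69.68], [0.0, 0.0, 0.0, 1.0]]}schema error: expected keys grip, x, y, z, wx, wy, wz
schema error: expected keys grip, x, y, z, wx, wy, wz
```

View pics/w1.png

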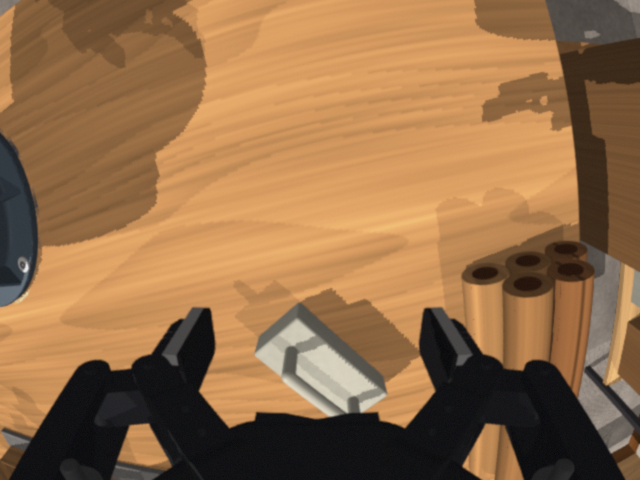

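View pics/s1.png

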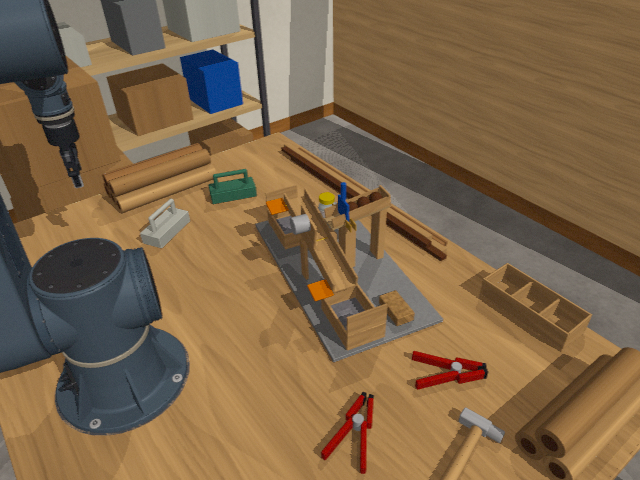

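The call was refused because every key must be present, so the arm hasn't moved and the scene is unchanged. I'll repeat it with all the keys.

```bash
python3 -m creep '[{"grip":-1,"x":0.025,"y":-0.021,"z":0,"wx":0,"wy":0,"wz":0},{"grip":-1,"x":0.025,"y":-0.021,"z":0,"wx":0,"wy":0,"wz":0},{"grip":-1,"x":0.025,"y":-0.021,"z":0,"wx":0,"wy":0,"wz":0},{"grip":-1,"x":0.025,"y":-0.021,"z":0,"wx":0,"wy":0,"wz":0},{"grip":-1,"x":0.025,"y":-0.021,"z":0,"wx":0,"wy":0,"wz":0},{"grip":-1,"x":0.025,"y":-0.021,"z":0,"wx":0,"wy":0,"wz":0},{"grip":-1,"x":0.025,"y":-0.021,"z":0,"wx":0,"wy":0,"wz":0},{"grip":-1,"x":0.025,"y":-0.021,"z":0,"wx":0,"wy":0,"wz":0}]'
```

```text
t: 1.2
tool_pos: [322.4, 316.1, 303.9]
ee_rot: [-0.0, 0.123, 0.992, -0.0]
wrist_force: [-0.4, 0.3, 0.0]
finger_gap: 0.002
```

```bash
python3 -m creep '[{"grip":-1,"x":0.025,"y":-0.021,"z":0,"wx":0,"wy":0,"wz":0},{"grip":-1,"x":0.025,"y":-0.021,"z":0,"wx":0,"wy":0,"wz":0},{"grip":-1,"x":0.025,"y":-0.021,"z":0,"wx":0,"wy":0,"wz":0},{"grip":-1,"x":0.025,"y":-0.021,"z":0,"wx":0,"wy":0,"wz":0},{"grip":-1,"x":0.025,"y":-0.021,"z":0,"wx":0,"wy":0,"wz":0},{"grip":-1,"x":0.025,"y":-0.021,"z":0,"wx":0,"wy":0,"wz":0},{"grip":-1,"x":0.025,"y":-0.021,"z":0,"wx":0,"wy":0,"wz":0},{"grip":-1,"x":0.025,"y":-0.019,"z":0,"wx":0,"wy":0,"wz":0}]'
python3 - <<'E'
from h import *
from scipy.spatial.transform import Rotation as Rn
st=arm.sense();p=st['tool_pos'];q=st['ee_rot'];print(p)
s=arm.snapshot('wrist');cv2.imwrite('pics/w2.png',s['frame'][:,:,::-1])
Rw=Rn.from_quat([q[1],q[2],q[3],q[0]]).as_matrix();TC=s['tool_from_camera'];K=s['mtx']
hsv=cv2.cvtColor(s['frame'],cv2.COLOR_RGB2HSV)
m=cv2.inRange(hsv,(8,200,120),(18,255,255))
n,l,stt,c=cv2.connectedComponentsWithStats(m)
def wray(u,v):
    a=np.array([u-K[0,2],v-K[1,2]]);r=np.hypot(*a);th=r/K[0,0];a=a/r*np.sin(th)
    d=Rw@TC[:3,:3]@np.array([a[0],-a[1],-np.cos(th)]);return p+Rw@TC[:3,3],d
for i in range(1,n):
    if stt[i,4]>60:
        o,d=wray(*c[i])
        for z in(154,160,98): print(stt[i].tolist(),c[i].round(),z,(o+d*(z-o[2])/d[2]).round(1))
E
```

```text
t: 2.2
tool_pos: [522.4, 150.1, 303.8]
ee_rot: [-0.0, 0.123, 0.992, -0.0]
wrist_force: [-0.2, -0.4, 0.4]
finger_gap: -0.0
[522.37956062 150.08955526 303.75472338]
[9, 216, 34, 48, 656] [ 27. 244.] 154 [459.5 -67.3 154. ]
[9, 216, 34, 48, 656] [ 27. 244.] 160 [459.2 -60.8 160. ]
[9, 216, 34, 48, 656] [ 27. 244.] 98 [ 462.6 -127.9   98. ]
[281, 224, 81, 79, 1180] [326. 271.] 154 [533.8 154.4 154. ]
[281, 224, 81, 79, 1180] [326. 271.] 160 [531.4 154.8 160. ]
[281, 224, 81, 79, 1180] [326. 271.] 98 [555.8 150.4  98. ]
```

View pics/w2.png

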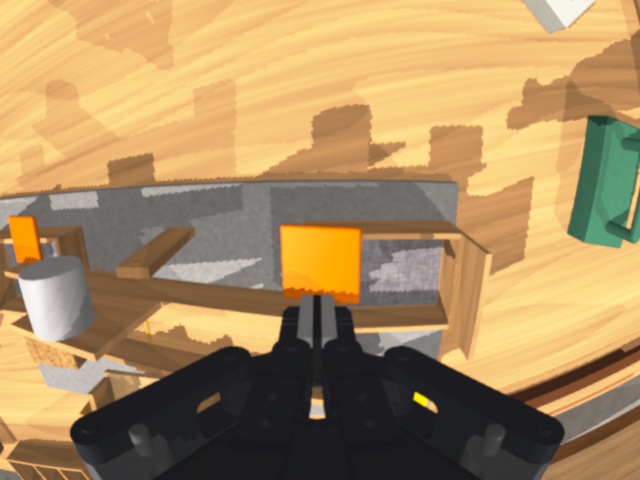

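The wrist view shows the left pad spanning u 281–361 and v 224–303, right under the fingertips, so the two measurements agree within a few mm. I'll descend to the pad.

```bash
python3 -m creep '[{"grip":-1,"x":0.000,"y":0,"z":-0.012,"wx":0,"wy":0,"wz":0},{"grip":-1,"x":0.003,"y":0.002,"z":-0.012,"wx":0,"wy":0,"wz":0},{"grip":-1,"x":0,"y":0,"z":-0.012,"wx":0,"wy":0,"wz":0},{"grip":-1,"x":0,"y":0,"z":-0.01,"wx":0,"wy":0,"wz":0},{"grip":-1,"x":0,"y":0,"z":-0.01,"wx":0,"wy":0,"wz":0},{"grip":-1,"x":0,"y":0,"z":-0.006,"wx":0,"wy":0,"wz":0},{"grip":-1,"x":0,"y":0,"z":-0.005,"wx":0,"wy":0,"wz":0},{"grip":-1,"x":0,"y":0,"z":0,"wx":0,"wy":0,"wz":0}]'
python3 -m creep '[{"grip":-1,"x":0,"y":0,"z":-0.005,"wx":0,"wy":0,"wz":0},{"grip":-1,"x":0,"y":0,"z":-0.005,"wx":0,"wy":0,"wz":0},{"grip":-1,"x":0,"y":0,"z":-0.005,"wx":0,"wy":0,"wz":0},{"grip":-1,"x":0,"y":0,"z":-0.005,"wx":0,"wy":0,"wz":0},{"grip":-1,"x":0,"y":0,"z":-0.005,"wx":0,"wy":0,"wz":0},{"grip":-1,"x":0,"y":0,"z":0,"wx":0,"wy":0,"wz":0},{"grip":-1,"x":0,"y":0,"z":0,"wx":0,"wy":0,"wz":0},{"grip":-1,"x":0,"y":0,"z":0,"wx":0,"wy":0,"wz":0}]'
python3 - <<'E'
from h import *
snap('side','s2.png')
E
```

```text
t: 3.25
tool_pos: [524.6, 152.9, 236.7]
ee_rot: [-0.0, 0.123, 0.992, -0.0]
wrist_force: [-0.9, -0.6, 0.9]
finger_gap: 0.002
t: 4.25
tool_pos: [524.8, 153.0, 212.1]
ee_rot: [0.0, 0.123, 0.992, 0.0]
wrist_force: [0.6, 0.5, 0.1]
finger_gap: -0.002
```

View pics/s2.png

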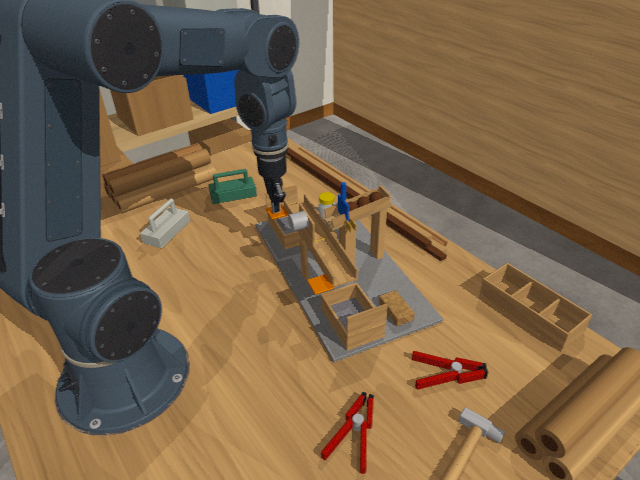

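The side view shows the fingertip on the left pad near (275,213), and the gate has moved down partway. I'll keep pressing past level.

```bash
python3 -m creep '[{"grip":-1,"x":0,"y":0,"z":-0.005,"wx":0,"wy":0,"wz":0},{"grip":-1,"x":0,"y":0,"z":-0.005,"wx":0,"wy":0,"wz":0},{"grip":-1,"x":0,"y":0,"z":-0.005,"wx":0,"wy":0,"wz":0},{"grip":-1,"x":0,"y":0,"z":-0.005,"wx":0,"wy":0,"wz":0},{"grip":-1,"x":0,"y":0,"z":-0.005,"wx":0,"wy":0,"wz":0},{"grip":-1,"x":0,"y":0,"z":-0.005,"wx":0,"wy":0,"wz":0},{"grip":-1,"x":0,"y":0,"z":0,"wx":0,"wy":0,"wz":0},{"grip":-1,"x":0,"y":0,"z":0,"wx":0,"wy":0,"wz":0}]'
python3 - <<'E'
from h import *
snap('side','s3.png')
E
```

```text
t: 5.3
tool_pos: [524.7, 153.0, 182.0]
ee_rot: [0.0, 0.123, 0.992, 0.0]
wrist_force: [0.0, 0.5, -0.0]
finger_gap: 0.006
```

View pics/s3.png

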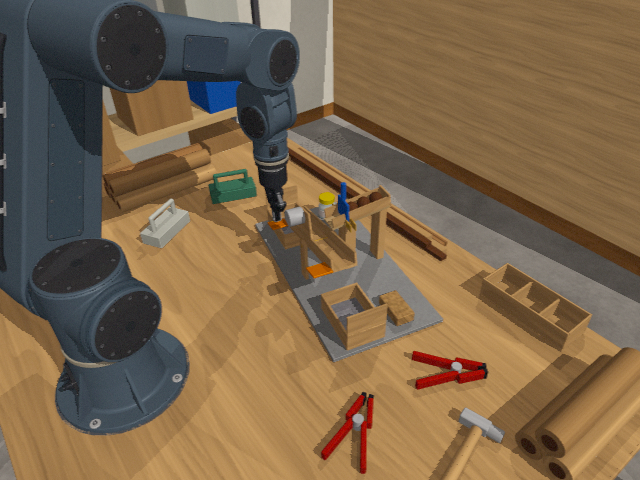

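The gate has rocked over: the right pad is now high near (320,270). I'll retreat upward and verify.

```bash
python3 -m creep '[{"grip":-1,"x":0,"y":0,"z":0.015,"wx":0,"wy":0,"wz":0},{"grip":-1,"x":0,"y":0,"z":0.025,"wx":0,"wy":0,"wz":0},{"grip":-1,"x":0,"y":0,"z":0.025,"wx":0,"wy":0,"wz":0},{"grip":-1,"x":0,"y":0,"z":0.025,"wx":0,"wy":0,"wz":0},{"grip":-1,"x":0,"y":0,"z":0.025,"wx":0,"wy":0,"wz":0},{"grip":-1,"x":0,"y":0,"z":0.025,"wx":0,"wy":0,"wz":0},{"grip":-1,"x":0,"y":0,"z":0.025,"wx":0,"wy":0,"wz":0},{"grip":-1,"x":0,"y":0,"z":0.025,"wx":0,"wy":0,"wz":0}]'
python3 -m creep '[{"grip":-1,"x":0.01,"y":-0.029,"z":0,"wx":0,"wy":0,"wz":0},{"grip":-1,"x":0.01,"y":-0.029,"z":0,"wx":0,"wy":0,"wz":0},{"grip":-1,"x":0.01,"y":-0.029,"z":0,"wx":0,"wy":0,"wz":0},{"grip":-1,"x":0.01,"y":-0.029,"z":0,"wx":0,"wy":0,"wz":0},{"grip":-1,"x":0.01,"y":-0.029,"z":0,"wx":0,"wy":0,"wz":0},{"grip":-1,"x":0.01,"y":-0.029,"z":0,"wx":0,"wy":0,"wz":0},{"grip":-1,"x":0.01,"y":-0.029,"z":0,"wx":0,"wy":0,"wz":0},{"grip":-1,"x":0.01,"y":-0.031,"z":0,"wx":0,"wy":0,"wz":0}]'
python3 - <<'E'
from h import *
print(arm.sense()['tool_pos'])
s=arm.snapshot('wrist');cv2.imwrite('pics/w4.png',s['frame'][:,:,::-1])
S=snap('side','s4.png');
hsv=cv2.cvtColor(S['frame'],cv2.COLOR_RGB2HSV)
m=cv2.inRange(hsv,(8,200,150),(18,255,255));n,l,st,c=cv2.connectedComponentsWithStats(m)
for i in range(1,n):
    if st[i,4]>25: print(st[i].tolist(),c[i])
# predicted pads
O=np.array([546.8,-5.6]);X=np.array([.973,-.229]);Y=np.array([.229,.973])
T=np.array(S['world_from_camera']);K=S['mtx']
def proj(p):
    q=T[:3,:3].T@(np.array(p)-T[:3,3]);return K[0,2]+K[0,0]*q[0]/-q[2],K[1,2]+K[1,1]*q[1]/q[2]
for sy in(150,-150):
    for z in(92,98,129,154,160): print(sy,z,np.round(proj([*(O-58*X+sy*Y),z])))
f=S['frame'][160:360,230:400,::-1];cv2.imwrite('pics/s4z.png',cv2.resize(f,None,fx=3,fy=3))
E
```

```text
t: 6.35
tool_pos: [524.4, 152.9, 374.0]
ee_rot: [0.001, 0.123, 0.992, 0.0]
wrist_force: [0.6, -0.2, 0.6]
finger_gap: -0.0
t: 7.35
tool_pos: [604.7, -81.9, 373.2]
ee_rot: [0.001, 0.123, 0.992, 0.0]
wrist_force: [0.9, 0.7, 0.9]
finger_gap: 0.0
[604.70808785 -81.94454222 373.23468554]
[270, 221, 16, 7, 33] [277.57575758 223.84848485]
[307, 264, 26, 14, 223] [319.13004484 270.15246637]
150 92 [277. 224.]
150 98 [277. 222.]
150 129 [276. 213.]
150 154 [276. 205.]
150 160 [275. 204.]
-150 92 [321. 291.]
-150 98 [320. 289.]
-150 129 [320. 279.]
-150 154 [320. 271.]
-150 160 [320. 269.]
```

View pics/s4z.png

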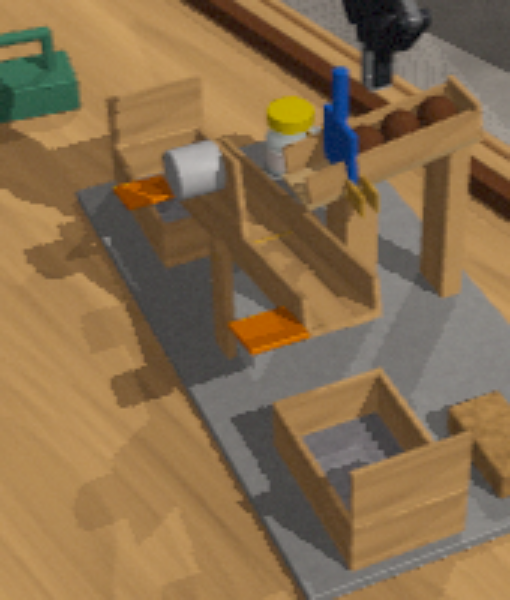

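View pics/w4.png

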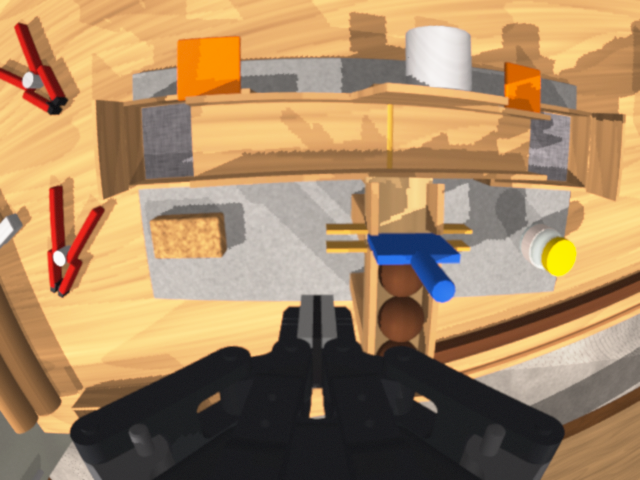

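The gate is fully tipped, with the left pad low at (277.6,224) and the right pad high at (319,270), which match z≈92–98 and ≈154–160. The wrist view shows the post top at (441,289) and its foot near (418,258). Next I'll locate it.

```bash
python3 - <<'E'
from h import *
from scipy.spatial.transform import Rotation as Rn
p=np.array([604.7,-81.9,373.2]);Rw=Rn.from_quat([.123,.992,0,0]).as_matrix()
s=arm.snapshot('wrist');TC=s['tool_from_camera'];K=s['mtx']
o=p+Rw@TC[:3,3]
def wray(u,v):
    a=np.array([u-K[0,2],v-K[1,2]]);r=np.hypot(*a);th=r/K[0,0];a=a/r*np.sin(th)
    return Rw@TC[:3,:3]@np.array([a[0],-a[1],-np.cos(th)])
O=np.array([546.8,-5.6]);X=np.array([.973,-.229]);Y=np.array([.229,.973])
def st(w):return (w[:2]-O)@X,(w[:2]-O)@Y
for (u,v,z) in((441,289,275),(418,258,225),(441,289,268)):
    d=wray(u,v);w=o+d*(z-o[2])/d[2];print(w.round(1),np.round(st(w),1))
# two-view: side top & wrist top
S=load('side0.png');o2,d2=ray(S,343.5,184.5);d=wray(441,289)
t=np.linalg.lstsq(np.stack([d,-d2],1),o2-o,rcond=None)[0];a=o+d*t[0];b=o2+d2*t[1];print(a,b)
print('tcp',st(p))
E
```

```text
[620.8 -18.7 275. ] [75.   4.2]
[621.8 -18.3 225. ] [75.9  4.8]
[624.5 -16.9 268. ] [78.2  6.8]
[626.55258555 -15.93972315 264.29817943] [626.0738676  -15.70810853 264.09834967]
tcp (np.float64(73.8094000000001), np.float64(-60.98079999999999))
```

```bash
python3 -m creep '[{"grip":-1,"x":0.001,"y":0,"z":-0.014,"wx":0,"wy":0,"wz":0},{"grip":-1,"x":0,"y":0,"z":-0.014,"wx":0,"wy":0,"wz":0},{"grip":-1,"x":0,"y":0,"z":-0.014,"wx":0,"wy":0,"wz":0},{"grip":-1,"x":0,"y":0,"z":-0.014,"wx":0,"wy":0,"wz":0},{"grip":-1,"x":0.0023,"y":0.0097,"z":0,"wx":0,"wy":0,"wz":0},{"grip":-1,"x":0.0023,"y":0.0097,"z":0,"wx":0,"wy":0,"wz":0},{"grip":-1,"x":0.0023,"y":0.0097,"z":0,"wx":0,"wy":0,"wz":0},{"grip":-1,"x":0,"y":0,"z":0,"wx":0,"wy":0,"wz":0}]'
python3 - <<'E'
from h import *
snap('side','s5.png');s=arm.snapshot('wrist');cv2.imwrite('pics/w5.png',s['frame'][:,:,::-1])
E
```

```text
t: 8.5
tool_pos: [612.8, -50.9, 316.2]
ee_rot: [0.0, 0.122, 0.993, 0.0]
wrist_force: [-0.6, -0.0, -0.2]
finger_gap: 0.0
```

View pics/s5.png

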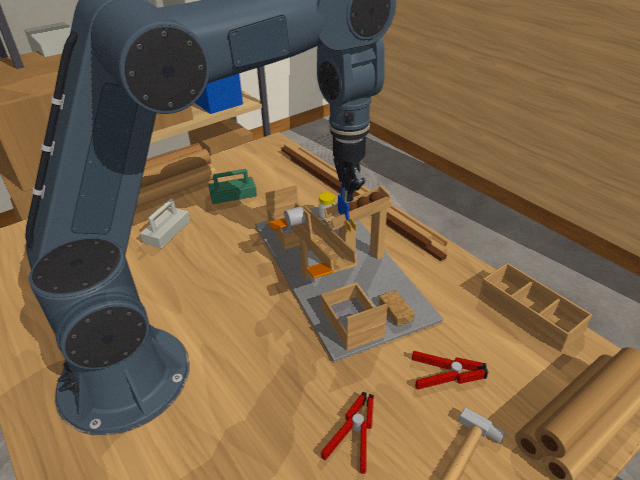

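View pics/w5.png

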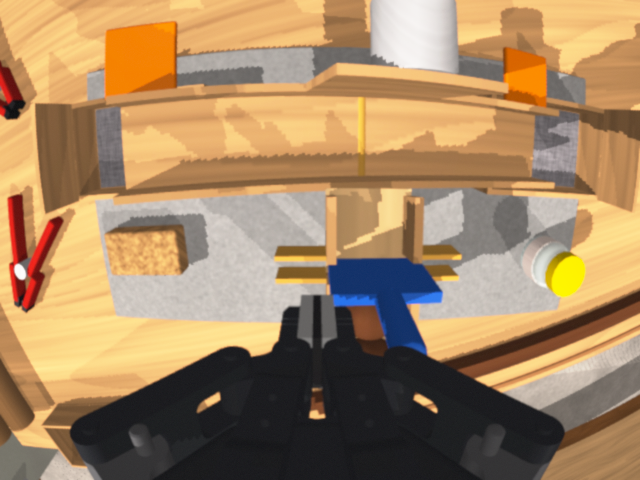

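The post's foot is near (390,300) in the wrist view, beside the fingertips at (317,300), so they're lined up. Now I'll push to the left.

```bash
python3 -m creep '[{"grip":-1,"x":0.0018,"y":0.0078,"z":0,"wx":0,"wy":0,"wz":0},{"grip":-1,"x":0.0018,"y":0.0078,"z":0,"wx":0,"wy":0,"wz":0},{"grip":-1,"x":0.0018,"y":0.0078,"z":0,"wx":0,"wy":0,"wz":0},{"grip":-1,"x":0.0018,"y":0.0078,"z":0,"wx":0,"wy":0,"wz":0},{"grip":-1,"x":0.0018,"y":0.0078,"z":0,"wx":0,"wy":0,"wz":0},{"grip":-1,"x":0.0018,"y":0.0078,"z":0,"wx":0,"wy":0,"wz":0},{"grip":-1,"x":0.0018,"y":0.0078,"z":0,"wx":0,"wy":0,"wz":0},{"grip":-1,"x":0.0018,"y":0.0078,"z":0,"wx":0,"wy":0,"wz":0}]'
python3 -m creep '[{"grip":-1,"x":0.0009,"y":0.0039,"z":0,"wx":0,"wy":0,"wz":0},{"grip":-1,"x":0,"y":0,"z":0,"wx":0,"wy":0,"wz":0},{"grip":-1,"x":0,"y":0,"z":0,"wx":0,"wy":0,"wz":0},{"grip":-1,"x":0,"y":0,"z":0,"wx":0,"wy":0,"wz":0},{"grip":-1,"x":0,"y":0,"z":0,"wx":0,"wy":0,"wz":0},{"grip":-1,"x":0,"y":0,"z":0,"wx":0,"wy":0,"wz":0},{"grip":-1,"x":0,"y":0,"z":0,"wx":0,"wy":0,"wz":0},{"grip":-1,"x":0,"y":0,"z":0,"wx":0,"wy":0,"wz":0}]'
python3 - <<'E'
from h import *
snap('side','s6.png');s=arm.snapshot('wrist');cv2.imwrite('pics/w6.png',s['frame'][:,:,::-1])
E
```

```text
t: 9.6
tool_pos: [627.1, 11.0, 315.9]
ee_rot: [-0.0, 0.123, 0.992, -0.0]
wrist_force: [0.5, -0.6, -0.4]
finger_gap: 0.002
t: 10.6
tool_pos: [627.9, 14.3, 315.9]
ee_rot: [0.0, 0.123, 0.992, 0.0]
wrist_force: [1.0, 0.0, 0.1]
finger_gap: 0.0
```

View pics/s6.png

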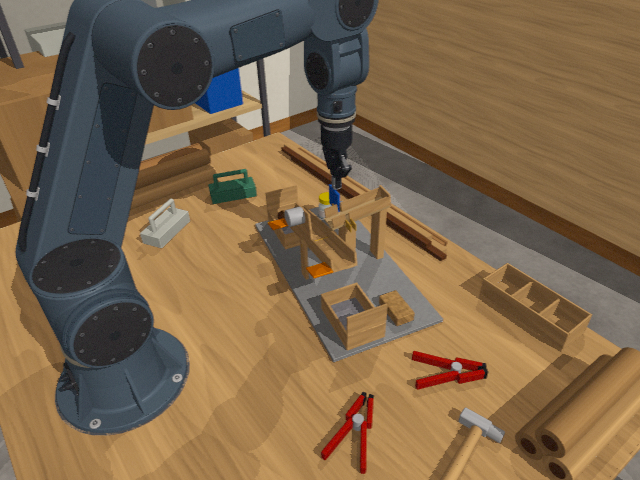

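View pics/w6.png

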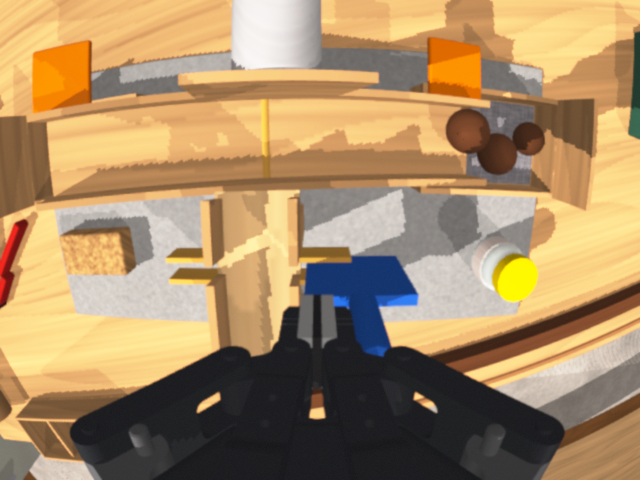

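The channel is empty, and the balls are near (467,131), (497,153) and (528,138) at the left tray or gate end. Force is still about 0, so the shutter isn't at its stop yet. I'll continue in small steps.

```bash
python3 -m creep '[{"grip":-1,"x":0.0005,"y":0.002,"z":0,"wx":0,"wy":0,"wz":0},{"grip":-1,"x":0,"y":0,"z":0,"wx":0,"wy":0,"wz":0},{"grip":-1,"x":0.0005,"y":0.002,"z":0,"wx":0,"wy":0,"wz":0},{"grip":-1,"x":0,"y":0,"z":0,"wx":0,"wy":0,"wz":0},{"grip":-1,"x":0.0002,"y":0.001,"z":0,"wx":0,"wy":0,"wz":0},{"grip":-1,"x":0,"y":0,"z":0,"wx":0,"wy":0,"wz":0},{"grip":-1,"x":0,"y":0,"z":0,"wx":0,"wy":0,"wz":0},{"grip":-1,"x":0,"y":0,"z":0,"wx":0,"wy":0,"wz":0}]'
```

```text
t: 11.7
tool_pos: [628.8, 18.1, 315.9]
ee_rot: [-0.0, 0.123, 0.992, -0.001]
wrist_force: [-2.8, -11.7, 1.9]
finger_gap: -0.002
```

At 12 N the shutter is on its stop. I'll back off and rise clear.

```bash
python3 -m creep '[{"grip":-1,"x":-0.0023,"y":-0.0097,"z":0,"wx":0,"wy":0,"wz":0},{"grip":-1,"x":-0.0046,"y":-0.0194,"z":0,"wx":0,"wy":0,"wz":0},{"grip":-1,"x":0,"y":0,"z":0.02,"wx":0,"wy":0,"wz":0},{"grip":-1,"x":0,"y":0,"z":0.03,"wx":0,"wy":0,"wz":0},{"grip":-1,"x":0,"y":0,"z":0.03,"wx":0,"wy":0,"wz":0},{"grip":-1,"x":-0.03,"y":0,"z":0.02,"wx":0,"wy":0,"wz":0},{"grip":-1,"x":-0.03,"y":0,"z":0,"wx":0,"wy":0,"wz":0},{"grip":-1,"x":-0.03,"y":0,"z":0,"wx":0,"wy":0,"wz":0}]'
python3 -m creep '[{"grip":-1,"x":-0.03,"y":-0.03,"z":0,"wx":0,"wy":0,"wz":0},{"grip":-1,"x":-0.03,"y":-0.03,"z":0,"wx":0,"wy":0,"wz":0},{"grip":-1,"x":-0.03,"y":-0.03,"z":0,"wx":0,"wy":0,"wz":0},{"grip":-1,"x":-0.03,"y":-0.03,"z":0,"wx":0,"wy":0,"wz":0},{"grip":-1,"x":0,"y":-0.03,"z":0,"wx":0,"wy":0,"wz":0},{"grip":-1,"x":0,"y":-0.03,"z":0,"wx":0,"wy":0,"wz":0},{"grip":-1,"x":0,"y":0,"z":0,"wx":0,"wy":0,"wz":0},{"grip":-1,"x":0,"y":0,"z":0,"wx":0,"wy":0,"wz":0}]'
python3 - <<'E'
from h import *
S=snap('side','s7.png');T=snap('top','t7.png')
cv2.imwrite('pics/s7z.png',cv2.resize(S['frame'][160:360,230:400,::-1],None,fx=3,fy=3))
cv2.imwrite('pics/t7z.png',cv2.resize(T['frame'][110:360,110:430,::-1],None,fx=2.4,fy=2.4))
E
```

```text
t: 12.7
tool_pos: [531.1, -10.6, 416.0]
ee_rot: [0.0, 0.123, 0.992, 0.0]
wrist_force: [-0.3, -0.3, 1.1]
finger_gap: 0.001
t: 13.7
tool_pos: [411.8, -189.8, 415.9]
ee_rot: [0.0, 0.123, 0.992, 0.0]
wrist_force: [-0.0, 0.3, 0.7]
finger_gap: -0.001
```

View pics/s7z.png

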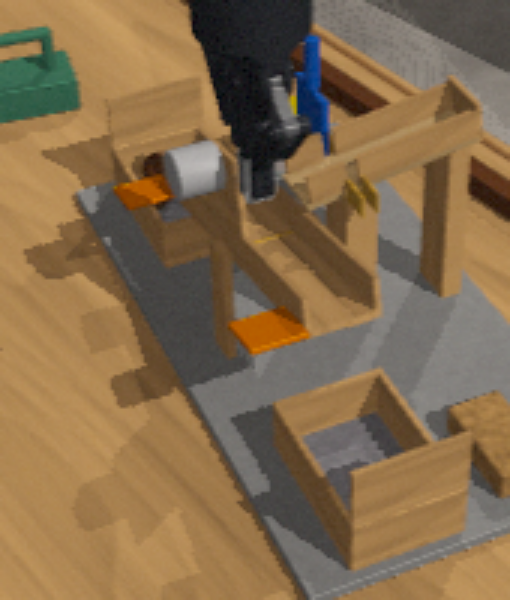

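View pics/t7z.png

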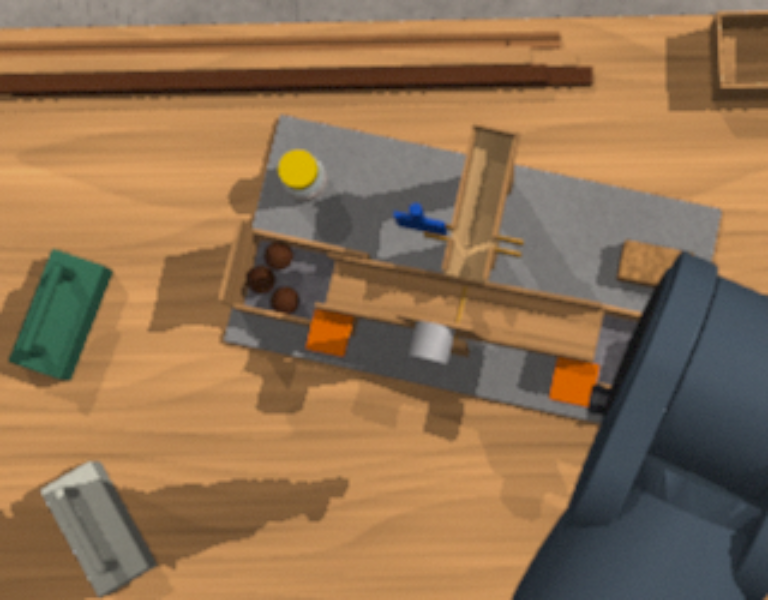

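The top view shows all three balls in the left tray at (279,255), (260,279) and (285,300). The shutter is fully left, the gate is still tipped left and the arm is clear. I'll do one last check of the shutter travel, then hand in.

```bash
python3 - <<'E'
from h import *
T=load('top0.png');T7=load('t7.png')
def blue(s):
    m=cv2.inRange(cv2.cvtColor(s['frame'],cv2.COLOR_RGB2HSV),(105,150,50),(125,255,255));m[:,:200]=0;m[:,400:]=0;m[300:]=0
    M=cv2.moments(m,True);return M['m10']/M['m00'],M['m01']/M['m00']
a=plane(T,*blue(T),235);b=plane(T7,*blue(T7),235);print('shutter moved',np.linalg.norm(a-b))
print(arm.sense()['wrist_force'],arm.sense()['t']);arm.hand_in()
E
```

```text
shutter moved 56.92420157082736
[ 0.62352779 -0.21292707 -0.19401276] 13.8
the job is handed in; nothing more can be done
```

The job is done and handed in at 13.8 s. The gate now rests tipped to the left, and all three balls are in the left tray.

- **Gate:** I pressed the raised left pad down with the closed fingertips until the gate rocked over. Before touching the shutter, I checked in the side view that the gate was fully tipped: the left pad was low and the right pad high, at the heights expected at the stop.
- **Shutter:** I pushed the blue post left until the force rose to about 12 N at the stop, then backed off. It had moved about 57 mm by the top camera, which fits a start that was 3–4 mm open.
- **Final views:** The last pictures show an empty feed channel, the gate still tipped left and the arm clear of everything. The jar, sanding block and both press weights look unmoved. I did not compare the clamps or the mallet with the first picture, but the fingertips never went near them.
- **Disagreements:** Heights measured from the top and side cameras came out 6–8 mm below the stated ones, for example 154 against 160 mm for the raised pad. The first row call was refused because keys were missing, and nothing moved.

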